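# Push the dried-out red tape off the desk into the scrap bin

## Task

The roll of red marking tape on the black desk has dried out. Slide it along the desk, without picking it up, and push it off the left edge so that it drops into the yellow scrap bin hanging there. Leave the beige masking tape roll and the flat red tin on the desk where they are.

Things in the scene. Friction and masses are not known exactly. Their poses are not given: they have to be found in the camera images.
- red_tape: The dried-out tape: a narrow ring of bright red tape lying flat and alone near the desk's left edge, 80 mm outside diameter, 12 mm high, about 50 g. Origin at the centre of its underside, z up. Its centre is up to 31 mm off the bin's centre in x, either way: aim the push at the bin's middle. With its centre within 20 mm of the bin's in x as it goes over the edge, it drops in.
- scrap_bin: Yellow open box fixed at the desk's left edge, at another x along it each time, never turned. Outside 140 (x) x 146 (y) x 125 mm high, walls 4 mm. Origin at the centre of its underside, axes as the world's; rim 15 mm below the desk top (z = 0). The desk's straight left edge (along x) is 76 mm from the origin on the -y side, at y = 0.375. A side table begins at y = 0.54; a thin lead lies at x = 0.60 and beyond.
- masking_tape: Bystander: a larger roll of beige masking tape lying flat, 104 mm outside diameter, 25 mm high. Origin at the centre of its underside. Must stay where it is.
- eyelet_tin: Bystander: a flat red-brown tin with a shut lid, 62 x 95 x 22 mm. Origin at the centre of its underside, long side along its y. Must stay where it is.

How it is judged:
By the outcome, as a careful person would: the job done as asked, in the order asked, and still so for the second after the job is handed in, with the robot touching nothing.
It also fails if it takes over 34 s, if anything falls off the work surface, if the arm or the gripper's body presses on something with over 40 N, if the wrist force passes 120 N, or if a joint passes its speed limit or range.

## Robot

A 6-joint arm with a two-finger parallel gripper is mounted at the origin on a cart in front of the work surface, level with it; the furniture and walls round the work are solid. World frame = base frame: x ahead of the robot, y to its left, z up, the work surface at z = 0. Lengths are in m, angles in rad, forces in N, time in s.
With the tool pointing down it reaches from about 0.3 to 0.875 m from the base axis. Payload 6.4 kg.
Tool frame: the origin (TCP) lies on the centre line of the jaws, within the pads' length; the fingertips stand 14 mm ahead of it and the grasp point (between the pads) lies 5 mm behind it; z points along the fingers, y is the direction in which the jaws open and shut (so a half turn about z gives the same grasp; the last joint's range is limited). The gripper opens to 85 mm and grips with 20 to 120 N. Pads are 22 mm wide; open, the fingers measure 114 mm over their backs; the gripper's body (76 mm by 85 mm) begins 54 mm behind the grasp point. The pads swing forward as they close: fully open they stand 13 mm farther back than shut.
Start: joints at [1.044, 0.181, 1.607, -0, 1.354, -0.206], TCP at [0.181, 0.546, 0.245] pointing down, gripper open.
Joint ranges: [-2.99, 2.99], [-0.89, 2.07], [0.3, 2.58], [-1.14, 4.28], [0, 2.63], [-3.12, 3.12]. Speed limits (rad/s): [2.57, 2.57, 3.01, 3.14, 3.14, 3.14].

## Interface

Orientations are given as a unit quaternion [w, x, y, z].
In Python, from bench import * gives the robot as it stands.
- The arm moves only by the tool servo_tool, never from a script. Its argument "plan" is a list that holds one entry, the list of rows, each a list of 5 numbers: the shift along the world's x, y, z in m, then the turn about the world's z in rad, then the gripper command: -1 is shut, 1 is fully open, values between are in proportion. In form: [[[tx, ty, tz, roll, claw], ...]]. A call has 1 to 8 rows; each row shifts and turns the commanded pose from where the row before left it; what a row does not reach is not made up. A row lasts 1/10 s, in which the tool goes at most 50 mm and 8.59 degrees, less where a joint would pass 70% of its speed; a pose out of reach is approached as far as the arm can. A call with a gripper value outside its range is refused whole. The fingers move at their own pace and stop on an object; the grip force is fixed at half the most. Time passes only in rows, so rows that do not move let the fingers close. It gives the time, the measured TCP pose, the force and the opening at its end, in the units of the state.
- get_obs(): the state, without advancing time (a new reading comes with each control period).
- camera(name): name is "scene" or "top"; returns a dict with "img" (420x560x3 uint8, blue, green, red), "camera_matrix" (3x3 intrinsics, pixels), "k1" (the pictures are not rectified: a ray, as slopes to the right and down, at radius r is drawn at 1 + k1 r^2 times it, then the intrinsics apply), "rvec" (rotation vector, rad) and "tvec" (3), from world to camera coordinates, as OpenCV has them. Camera axes: x right, y down, z forward; pixel columns grow to the right and rows downward; lengths in m; the calibration is good to about 2 mm. A picture is of the moment at which its call begins. There is no depth.
- hand_in(): hands the job in, once; it reports no verdict.
Trained networks look in a picture, given as the dict that the camera call returned (one of the last four; its "shot" number tells which), for a name from the list of things; names that differ only in an ending like _2 or _b are one class to them, and where a whole thing is asked for, a point or a joint stands for the part that bears it (a point fixed in the world has none). Each returns a list of dicts, best first, with "conf" (0 to 1); they miss things now and then, are a little off and sometimes report something else, mostly with a low value. They report only what shows in the picture. A call takes as long as a camera call.
- trace(picture, thing): "mask" (420x560 bool, what is visible of it) and "rect" ([left, top, right, bottom] as shares, 0 to 1, of the picture: columns of its width, rows of its height, round what is visible of it).
- pinpoint(picture, thing): "centre" ([row, column] as shares, 0 to 1, of the picture: columns of its width, rows of its height: a listed point, or the origin of a listed thing).
The state is a dict: "time_s": time; "q": joint angles; "dq": joint speeds; "joint_efforts": joint torques, N m; "eef_pos": TCP position; "eef_rot": TCP orientation; "wrist_force": force on the tool from outside, world axes, zero at the start; "torque": the same for the moment, N m; "opening": opening from 0.0 (shut) to 1.0 (fully open).
Only numpy, scipy, OpenCV 4.12 (cv2) and the standard library are available. Lean on these libraries where they do the work, as an engineer would, in place of code of your own. Each camera call takes 0.05 s, during which the arm holds its last target.

## Working session

There is one attempt and no reset: what is moved stays moved. The work goes in short steps, Python scripts to look and compute and a tool call to move; the robot and the scene stay as the last step left them, time stands still between calls to the robot, and variables do not carry over. Pictures are saved under pics/ and viewed, and the job is handed in when it is done.

Besides the shell and the picture viewer there is one more tool, called after "Call:" as name(argument=value, ...), one argument or row to a line, values as JSON. servo_tool: Moves the arm, as the interface text tells. Its arguments: {"type":"object","properties":{"plan":{"type":"array"}},"required":["plan"]}

```bash
mkdir -p pics
cat > h.py <<'E'
from bench import *
import numpy as np, cv2
def world(p,uv,z):
    K=np.array(p["camera_matrix"]);k1=p["k1"]
    n=cv2.undistortPoints(np.array([[uv]],float),K,np.array([k1,0,0,0,0.]))[0,0]
    R=cv2.Rodrigues(np.array(p["rvec"],float))[0];t=np.array(p["tvec"],float).ravel()
    c=-R.T@t;d=R.T@np.array([n[0],n[1],1]);return c+d*(z-c[2])/d[2]
Z=dict(red_tape=0,masking_tape=0,eyelet_tin=0,scrap_bin=-0.14)
def look(tag,cams=("top","scene")):
    for c in cams:
        p=camera(c);im=p["img"].copy()
        cv2.imwrite(f"pics/{tag}_{c}.png",im)
        for n,z in Z.items():
            for r in pinpoint(p,n)[:2]:
                uv=(r["centre"][1]*560,r["centre"][0]*420);print(c,n,"pin",round(r["conf"],2),np.round(uv),np.round(world(p,uv,z),3))
            for r in trace(p,n)[:2]:
                m=np.array(r["mask"]).astype(np.uint8);k=cv2.findContours(m,0,2)[0]
                if not k: continue
                k=max(k,key=cv2.contourArea)
                q=np.array([world(p,x,-0.015 if n=="scrap_bin" else 0.006)[:2] for x in k[:,0].astype(float)])
                print("   trace",round(r["conf"],2),np.round(r["rect"],2),"world min",q.min(0).round(3),"max",q.max(0).round(3))
E
python3 - <<'E'
from h import *
look("a");o=get_obs();print(o)
E
```

```text
top red_tape pin 0.7 [225. 264.] [0.444 0.246 0.   ]
   trace 0.86 [0.38 0.6  0.43 0.66] world min [0.401 0.208] max [0.481 0.287]
top masking_tape pin 0.8 [226. 172.] [0.718 0.238 0.   ]
   trace 0.95 [0.38 0.37 0.43 0.46] world min [0.656 0.183] max [0.765 0.287]
top eyelet_tin pin 0.98 [392. 181.] [ 0.67  -0.251  0.   ]
   trace 0.95 [0.66 0.4  0.74 0.46] world min [ 0.633 -0.306] max [ 0.705 -0.204]
top scrap_bin pin 0.71 [162. 271.] [ 0.447  0.457 -0.14 ]
   trace 0.73 [0.23 0.58 0.32 0.71] world min [0.362 0.376] max [0.512 0.525]
scene red_tape pin 0.97 [347. 219.] [0.443 0.242 0.   ]
   trace 0.64 [0.59 0.49 0.66 0.55] world min [0.394 0.201] max [0.482 0.29 ]
scene masking_tape pin 0.97 [248. 232.] [0.703 0.218 0.   ]
   trace 0.93 [0.4  0.51 0.49 0.6 ] world min [0.647 0.16 ] max [0.757 0.291]
scene eyelet_tin pin 0.67 [234. 140.] [ 0.659 -0.25   0.   ]
   trace 0.7 [0.4  0.31 0.43 0.35] world min [ 0.625 -0.333] max [ 0.697 -0.2  ]
scene scrap_bin pin 0.58 [380. 315.] [ 0.432  0.458 -0.14 ]
   trace 0.56 [0.61 0.61 0.76 0.77] world min [0.364 0.376] max [0.552 0.533]
{'time_s': 0.9, 'q': array([ 1.04369637e+00,  1.80792064e-01,  1.60699008e+00, -1.58030767e-06,
        1.35381039e+00, -2.06299957e-01]), 'dq': array([-1.76099415e-03,  1.79451804e-03, -5.78283855e-05,  9.96158626e-04,
        6.36754258e-04,  3.68347346e-04]), 'joint_efforts': array([-2.32994262e-04, -4.44825268e+01, -3.51696074e+01, -2.15744267e-04,
        7.17176426e-04,  9.16685906e-06]), 'eef_pos': array([0.18130456, 0.54568526, 0.24529773]), 'eef_rot': array([ 7.42588075e-07,  1.59712917e-01,  9.87163504e-01, -2.18688292e-07]), 'wrist_force': array([-0.06698499,  0.43204061,  0.11996701]), 'torque': array([-0.03497029, -0.02680878,  0.04217371]), 'opening': 0.9998332940342736}
```

View pics/a_top.png

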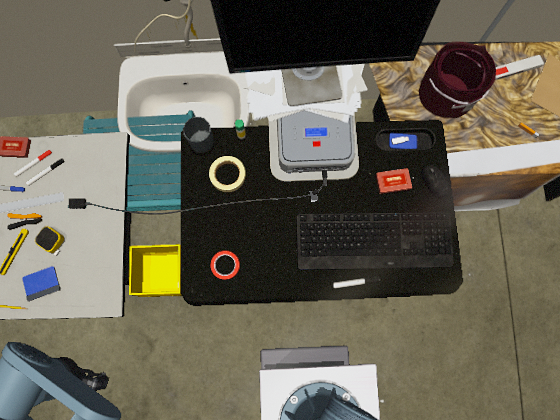

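View pics/a_scene.png

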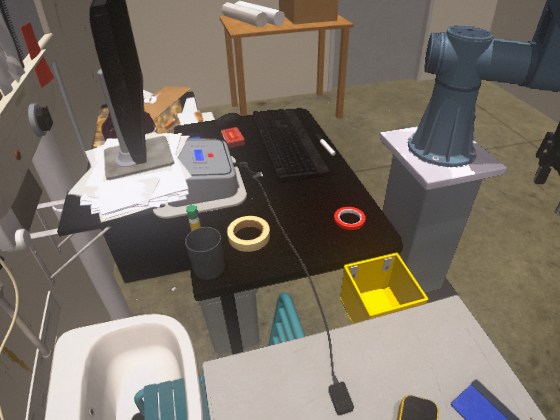

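The top view shows the red tape at about (225,264), the bin at (155,270), the beige roll at (227,173), and the tin at (394,181). The lead runs near row 205, well clear. I'll measure the bin's x more exactly.

Run:
```python
from h import *
p=camera("top");im=p["img"];cv2.imwrite("pics/b.png",cv2.resize(im[225:315,110:260],None,fx=5,fy=5,interpolation=cv2.INTER_CUBIC))
hsv=cv2.cvtColor(im,cv2.COLOR_BGR2HSV)
m=cv2.inRange(hsv,(20,120,60),(35,255,255));m[:235]=0;m[310:]=0;m[:,:126]=0;m[:,200:]=0
for c in range(128,184,4):
    r=np.where(m[:,c])[0]
    if len(r): print(c,r.min(),r.max(),world(p,(c,r.min()-.5),-.015).round(4)[:2],world(p,(c,r.max()+.5),-.015).round(4)[:2])
R=cv2.Rodrigues(np.array(p["rvec"]))[0];print(-R.T@np.array(p["tvec"]).ravel())
rd=cv2.inRange(hsv,(0,150,100),(8,255,255))|cv2.inRange(hsv,(172,150,100),(180,255,255));rd[:245]=0;rd[285:]=0;rd[:,:200]=0;rd[:,250:]=0
r=np.argwhere(rd);q=np.array([world(p,(b,a),.012)[:2] for a,b in r.astype(float)]);print(q.min(0),q.max(0))
for x in(.362,.372,.432,.502,.512):
  for z in(-.015,-.14):
    print(x,z,cv2.projectPoints(np.array([[x,.45,z]]),np.array(p["rvec"],float),np.array(p["tvec"],float),np.array(p["camera_matrix"]),np.array([p["k1"],0,0,0,0.]))[0].ravel().round(1))
```

```text
132 245 294 [0.5135 0.5176] [0.3689 0.5149]
136 245 295 [0.513  0.5058] [0.3657 0.5032]
140 245 296 [0.5126 0.4939] [0.3625 0.4916]
144 245 296 [0.5121 0.4821] [0.3622 0.48  ]
148 245 296 [0.5117 0.4703] [0.3618 0.4685]
152 245 296 [0.5112 0.4585] [0.3614 0.4569]
156 245 296 [0.5107 0.4467] [0.3611 0.4454]
160 245 295 [0.5103 0.4349] [0.3635 0.4339]
164 244 295 [0.5128 0.4232] [0.3631 0.4224]
168 244 295 [0.5123 0.4115] [0.3627 0.4109]
172 244 295 [0.5118 0.3997] [0.3624 0.3995]
176 244 295 [0.5114 0.388 ] [0.362 0.388]
180 245 295 [0.508  0.3764] [0.3616 0.3766]
[0.2745544  0.104991   1.34751919]
[0.40087588 0.20458022] [0.48020936 0.28632321]
0.362 -0.015 [154.4 296.2]
0.362 -0.14 [164.5 298.5]
0.372 -0.015 [154.4 292.7]
0.372 -0.14 [164.5 295.2]
0.432 -0.015 [154.6 271.6]
0.432 -0.14 [164.6 275.9]
0.502 -0.015 [154.8 247.5]
0.502 -0.14 [164.7 253.7]
0.512 -0.015 [154.9 244.1]
0.512 -0.14 [164.7 250.5]
```

View pics/b.png

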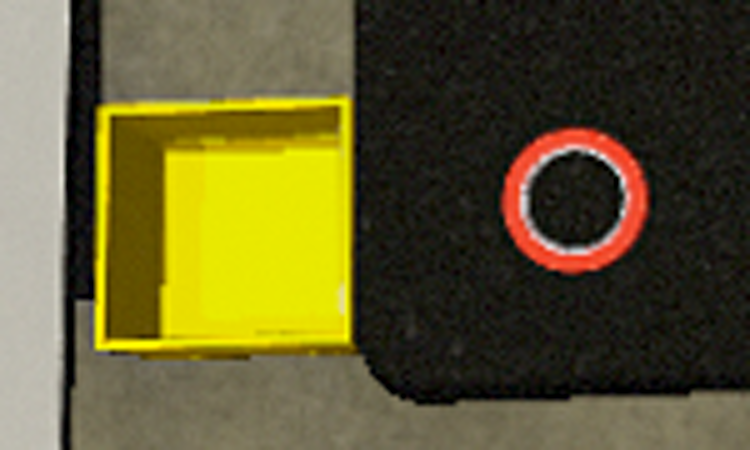

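The bin's rim spans x of about 0.368 to 0.512, so its middle is near 0.441. The tape's centre is (0.441, 0.247), nearly in line with it. I'll turn the jaws along x, half open as a two-point cradle, and go in behind the tape.

Call:
servo_tool(
  plan=[
    [[0.026,-0.038,0,-0.125,0.1],[0.026,-0.038,0,-0.125,0.1],[0.026,-0.038,0,-0.125,0.1],[0.026,-0.038,0,-0.125,0.1],[0.026,-0.038,0,-0.125,0.1],[0.026,-0.038,0,-0.125,0.1],[0.026,-0.038,0,-0.125,0.1],[0.026,-0.038,0,-0.125,0.1]],
  ],
)

```text
time_s: 1.75
eef_pos: [0.3901, 0.2401, 0.2456]
eef_rot: [0.0, 0.615, 0.788, 0.0]
wrist_force: [0.2, 1.3, 0.4]
opening: 0.553
```

Call:
servo_tool(
  plan=[
    [[0.0255,-0.039,0,-0.125,0.1],[0.0255,-0.039,0,-0.125,0.1],[0,0,-0.04,0,0.1],[0,0,-0.04,0,0.1],[0,0,-0.04,0,0.1],[0,0,-0.04,0,0.1],[0,0,-0.03,0,0.1],[0,0,0,0,0.1]],
  ],
)

```text
time_s: 2.55
eef_pos: [0.4367, 0.1632, 0.0516]
eef_rot: [-0.003, 0.707, 0.707, -0.003]
wrist_force: [-0.5, -1.0, 0.2]
opening: 0.553
```

Run:
```python
from h import *
o=get_obs();print(o["eef_pos"],o["eef_rot"],o["wrist_force"])
p=camera("top");cv2.imwrite("pics/c.png",cv2.resize(p["img"][215:325,110:300],None,fx=4,fy=4,interpolation=cv2.INTER_CUBIC))
p=camera("scene");cv2.imwrite("pics/d.png",cv2.resize(p["img"][130:270,270:430],None,fx=4,fy=4,interpolation=cv2.INTER_CUBIC))
```

```text
[0.43667826 0.16317168 0.05155979] [-0.00270643  0.70718442  0.70701602 -0.00334971] [-0.50349135 -1.03723694  0.17079395]
```

View pics/c.png

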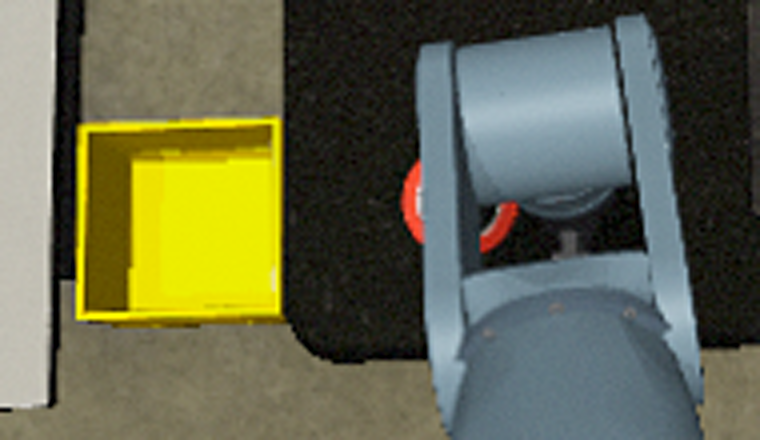

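View pics/d.png

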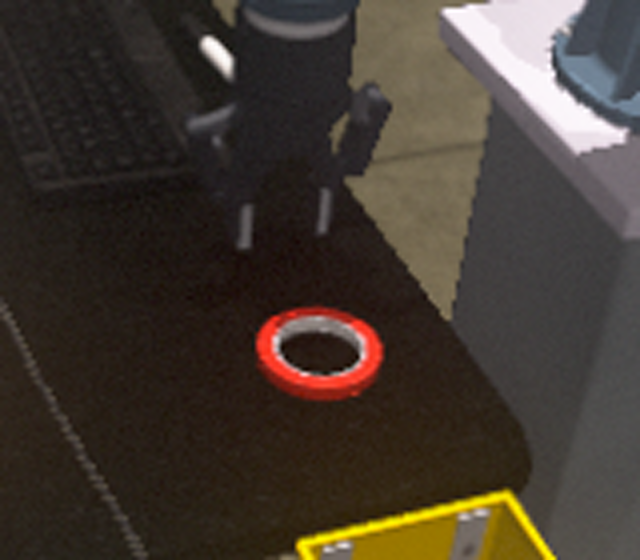

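The tape still lies clear in front of the fingertips (tips near y≈0.16, tape untouched). Next is a gentle descent.

Call:
servo_tool(
  plan=[
    [[0.002,0,-0.015,0,0.1],[0.002,0,-0.01,0,0.1],[0,0,-0.005,0,0.1],[0,0,0,0,0.1]],
  ],
)

```text
time_s: 3.05
eef_pos: [0.4445, 0.1637, 0.0256]
eef_rot: [0.0, 0.707, 0.707, 0.0]
wrist_force: [-0.4, -0.7, -0.1]
opening: 0.551
```

Call:
servo_tool(
  plan=[
    [[-0.002,0,-0.004,0,0.1],[-0.001,0,-0.003,0,0.1],[0,0,-0.002,0,0.1],[0,0,0,0,0.1]],
  ],
)

```text
time_s: 3.45
eef_pos: [0.441, 0.1637, 0.0161]
eef_rot: [-0.0, 0.707, 0.707, -0.0]
wrist_force: [-0.4, 0.4, -0.1]
opening: 0.545
```

Run:
```python
from h import *
o=get_obs();print(o["eef_pos"],o["eef_rot"],o["wrist_force"])
p=camera("scene");cv2.imwrite("pics/e.png",cv2.resize(p["img"][130:270,270:430],None,fx=4,fy=4,interpolation=cv2.INTER_CUBIC))
r=pinpoint(p,"red_tape")[:1];print(r,[world(p,(a["centre"][1]*560,a["centre"][0]*420),0) for a in r])
```

```text
[0.44103577 0.16368459 0.01608651] [-1.51026476e-04  7.07090709e-01  7.07122814e-01 -1.75996932e-04] [-0.37512439  0.37447406 -0.06231081]
[{'centre': [0.5226, 0.6205], 'conf': 0.72}] [array([0.44395318, 0.24463583, 0.        ])]
```

View pics/e.png

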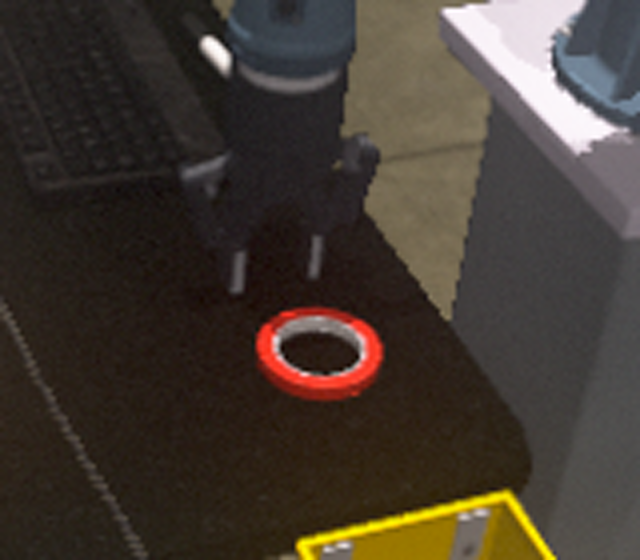

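Call:
servo_tool(
  plan=[
    [[0,0.01,0.001,0,0.1],[0,0.01,0,0,0.1],[0,0.01,0,0,0.1],[0,0.01,0,0,0.1],[0,0.01,0,0,0.1],[0,0.012,0,0,0.1],[0,0.012,0,0,0.1],[0,0.01,0,0,0.1]],
  ],
)

```text
time_s: 4.35
eef_pos: [0.4413, 0.2489, 0.0173]
eef_rot: [-0.0, 0.707, 0.707, 0.0]
wrist_force: [0.7, -0.8, -0.6]
opening: 0.55
```

Run:
```python
from h import *
p=camera("scene");cv2.imwrite("pics/f.png",cv2.resize(p["img"][130:330,270:430],None,fx=3,fy=3,interpolation=cv2.INTER_CUBIC))
r=pinpoint(p,"red_tape")[:1];print(r,[world(p,(a["centre"][1]*560,a["centre"][0]*420),0) for a in r])
print(get_obs()["eef_pos"])
```

```text
[{'centre': [0.5481, 0.633], 'conf': 0.78}] [array([0.44264586, 0.28762792, 0.        ])]
[0.44132962 0.24904563 0.01733574]
```

View pics/f.png

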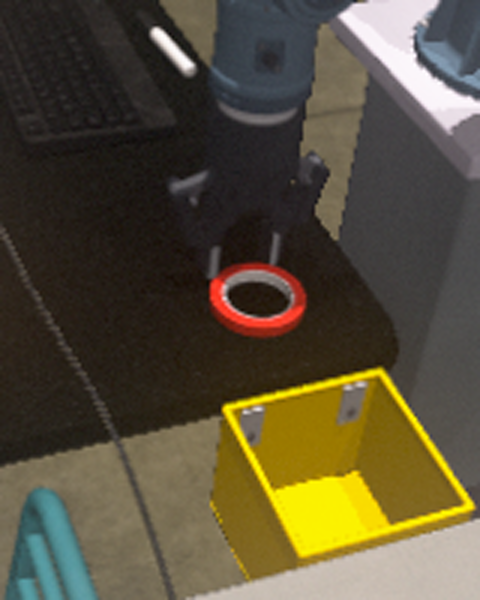

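The tape is cradled by both tips and sliding straight. I'll check the bin's middle against the rim corners in the scene view.

Run:
```python
from h import *
p=camera("scene")
for a,b in((223,409),(380,370),(473,507),(302,557)): print(world(p,(a/3+270,b/3+130),-.015).round(3))
```

```text
[ 0.507  0.381 -0.015]
[ 0.368  0.379 -0.015]
[ 0.367  0.523 -0.015]
[ 0.506  0.525 -0.015]
```

Bin middle is x≈0.437 to 0.441 and the tape is at 0.442, so I'll keep pushing.

Call:
servo_tool(
  plan=[
    [[0,0.012,0,0,0.1],[0,0.015,0,0,0.1],[0,0.015,0,0,0.1],[0,0.015,0,0,0.1],[0,0.018,0,0,0.1],[0,0.018,0,0,0.1],[0,0.018,0,0,0.1],[0,0.015,0,0,0.1]],
  ],
)

```text
time_s: 5.3
eef_pos: [0.4411, 0.3756, 0.0173]
eef_rot: [-0.0, 0.707, 0.707, 0.0]
wrist_force: [0.1, 0.9, -0.6]
opening: 0.553
```

Run:
```python
from h import *
p=camera("scene");cv2.imwrite("pics/g.png",cv2.resize(p["img"][130:330,270:430],None,fx=3,fy=3,interpolation=cv2.INTER_CUBIC))
print(get_obs()["eef_pos"],get_obs()["wrist_force"])
```

```text
[0.44133692 0.37727899 0.01764165] [-0.47102512  0.71505199  0.17907686]
```

View pics/g.png

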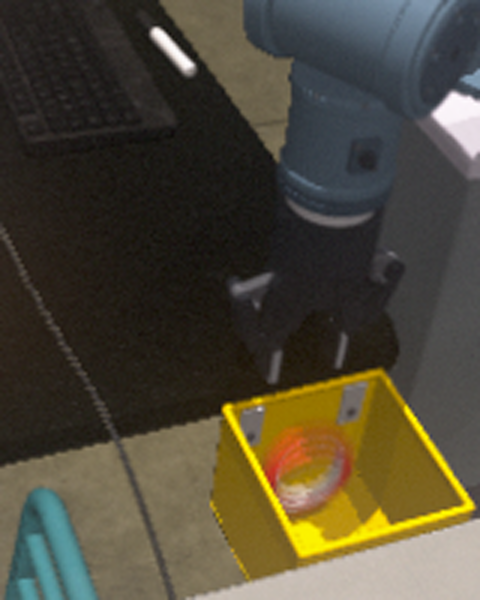

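The tape is falling into the bin (crop (310,465)). I'll retreat upward, then check.

Call:
servo_tool(
  plan=[
    [[0,-0.005,0.02,0,0.1],[0,-0.01,0.04,0,0.1],[0,-0.02,0.04,0,0.1],[0,-0.03,0.04,0,0.1],[0,-0.04,0.02,0,0.1],[0,-0.03,0,0,0.1],[0,0,0,0,0.1],[0,0,0,0,0.1]],
  ],
)

```text
time_s: 6.15
eef_pos: [0.4415, 0.2383, 0.1775]
eef_rot: [-0.0, 0.708, 0.706, 0.0]
wrist_force: [-0.0, -0.2, 0.5]
opening: 0.549
```

Run:
```python
from h import *
look("z");o=get_obs();print(o["eef_pos"],o["wrist_force"],o["time_s"])
a=cv2.imread("pics/z_top.png")[220:320,110:270];cv2.imwrite("pics/z1.png",cv2.resize(a,None,fx=4,fy=4))
```

```text
top red_tape pin 0.5 [161. 272.] [0.428 0.427 0.   ]
   trace 0.82 [0.27 0.62 0.31 0.68] world min [0.391 0.398] max [0.462 0.461]
top masking_tape pin 0.59 [230. 173.] [0.713 0.226 0.   ]
   trace 0.68 [0.38 0.37 0.44 0.45] world min [0.656 0.183] max [0.765 0.287]
top eyelet_tin pin 0.95 [392. 179.] [ 0.674 -0.252  0.   ]
   trace 0.87 [0.67 0.4  0.74 0.47] world min [ 0.634 -0.306] max [ 0.703 -0.206]
top scrap_bin pin 0.6 [161. 272.] [ 0.444  0.46  -0.14 ]
   trace 0.77 [0.23 0.58 0.31 0.72] world min [0.362 0.394] max [0.51  0.526]
scene red_tape pin 0.66 [378. 313.] [0.495 0.534 0.   ]
   trace 0.54 [0.65 0.72 0.69 0.74] world min [0.471 0.503] max [0.512 0.53 ]
scene masking_tape pin 0.57 [250. 234.] [0.701 0.226 0.   ]
scene eyelet_tin pin 0.72 [234. 143.] [ 0.661 -0.232  0.   ]
   trace 0.8 [0.4  0.31 0.43 0.35] world min [ 0.626 -0.325] max [ 0.695 -0.193]
scene scrap_bin pin 0.88 [375. 314.] [ 0.44   0.451 -0.14 ]
   trace 0.84 [0.61 0.6  0.76 0.77] world min [0.366 0.376] max [0.552 0.531]
[0.44131983 0.23867002 0.17731983] [ 0.11320431 -1.16564998  0.68731247] 7.05
```

View pics/z1.png

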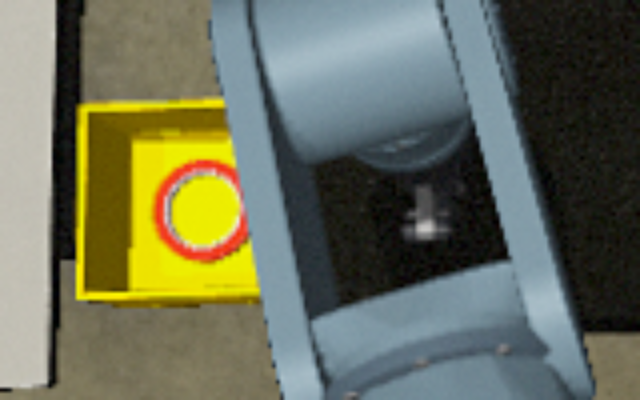

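View pics/z_scene.png

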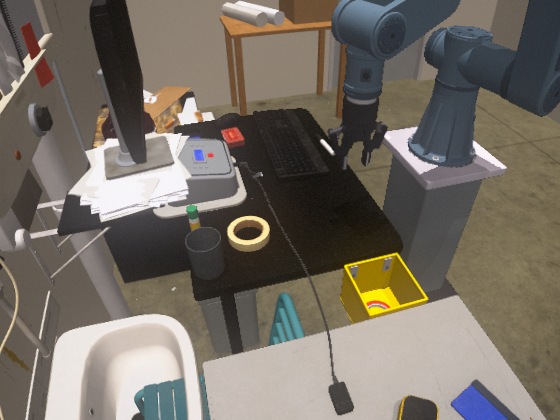

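The red tape lies flat on the bin's floor (top crop (205,210)). The beige roll and tin haven't moved, and the arm is clear, so I'm handing in.

```bash
python3 -c "
from bench import *
print(hand_in())"
```

```text
the job is handed in; nothing more can be done
None
```

The red tape is in the yellow scrap bin. I slid it along the desk with the half-open jaws as a two-point cradle and pushed it over the left edge, never gripping or lifting it.

- **Aim:** as it was pushed, the tape's centre was at x ≈ 0.442. The bin's middle measured 0.437–0.441.
- **Result:** the last top and scene pictures show the tape lying flat on the bin's floor.
- **Bystanders:** the beige roll and the red tin are where they were, to within the noise of the networks' readings.
- **Robot:** the arm is clear at TCP height 0.177 m. The clock read about 7 s, and the wrist forces I read stayed within about 2 N.

The scene-view reading of the tape's position after the drop (0.495, 0.534) did not match the top view. I worked it out as if the tape were at desk height and part of the tape was hidden by the bin wall, so I relied on the pictures there. No other check disagreed.

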